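Load the test case, bolt it and switch it to test

TASK

Pull out the tray of the clear test case, stand every finned heat sink from the bench upright in it and push the tray fully home. Then slide the barrel bolt fully across in front of the tray and turn its handle down into the notch, and only after that turn the dial on the selector box to the long mark. Leave the other things on the bench where they are.

Things in the scene. Friction and masses are not known exactly. Their poses are not given: they have to be found in the camera images.
- case: Fixed low test case, base plate 4 mm thick. Origin on the bench under the centre of its clear hood; the tray comes out along -x, y runs along the front towards the bolt. Hood: x -65..65, y -108..108 mm, open at -x, top 59 mm above the bench. The bolt's rod lies along y at x = -79 mm, 36 mm above the bench, at the +y end of the front, in two straps (at y 111 and 202 mm, 48 mm high).
- tray_mid (a point): Centre of the tray's floor (upper face, 9 mm above the bench); axes like the case's. Inside, the tray measures 103 mm (x -53..50) by 190 mm (y); side and back walls 14 mm high, 3 mm thick; front panel (x -59..-53 mm) 34 mm high above the floor. No dividers.
- notch (a point): Middle of the notch's floor, 27 mm above the bench: a notch 18 mm wide (along the case's y, 118..136 mm) in the upright guard plate that stands in front of the bolt's rod. Plate: 6 mm thick at case x = -105 mm, y 105..212 mm, 52 mm high.
- tray_bar (a point): Middle of the tray's steel pull bar: a horizontal round bar 11 mm thick along y, 70 mm long (two stays join its ends to the panel), 35 mm in front of the front panel and about 29 mm above the bench. Moves with the tray; push or pull it along the case's x.
- tray (a joint): How far the tray is out (m): 0 fully home under the hood, 0.115 fully out; it starts home or up to 40 mm out, and must be pulled out for loading. Resistance about 2 N; it stays where left. The thrown bolt blocks the tray.
- handle_root (a point): Point on the rod's axis from which the bolt's handle springs, 36 mm above the bench; moves with the bolt. At case y = 172 mm with the bolt drawn back, 127 mm (in line with the notch) with it fully across.
- handle_tip (a point): Outer end of the bolt's handle, 68.5 mm from handle_root: a steel stem 10 mm thick with a black ball of 15 mm at the end.
- bolt (a joint): How far the bolt has been slid across (m): 0 drawn back, 0.045 fully across; it moves towards the case's -y. Resistance about 1.5 N; it stays where left.
- bolt_handle (a joint): Angle of the bolt's handle (rad): 0 points straight up, growing as it swings down to the case's -x (away from the hood); 1.57 lies level in the notch. Away from the notch the guard plate stops it at about 0.8. Stiffness about 0.04 N m; it stays where left. In the notch it keeps the bolt from sliding.
- selector: Fixed grey selector box 100 x 90 x 46 mm. Origin on the bench under its centre; the dial's axis is upright through the centre. The long white mark lies in its +x direction seen from the dial.
- dial_grip (a point): On the dial's axis, 76 mm above the bench, 3 mm under the top of its grip: a bar 46 mm long, 12 mm thick and 24 mm tall (55 to 79 mm above the bench) on a black disc of 50 mm whose top is 55 mm above the bench. Turns with the dial.
- long_mark (a point): Middle of the long white mark on top of the selector box, the setting to choose.
- dial (a joint): Angle of the dial (rad), growing clockwise from above. It clicks into four settings, each with a white mark: 0, 0.6, 1.2 (the long mark), 1.8; starts near 0 or 0.6. The bar with its white pointer line points (1.2 minus this value) rad anticlockwise from the selector's +x. About 0.07 N m is needed to pass a click.
- sink1: Aluminium heat sink, a finned block 34 x 34 x 34 mm, about 90 g, its fins on top running along its x; origin at the centre of its underside, z up. Two to four of the four heat sinks are present, standing on the bench on the -y side of the case.
- sink2: Aluminium heat sink, a finned block 34 x 34 x 34 mm, about 90 g, its fins on top running along its x; origin at the centre of its underside, z up. Two to four of the four heat sinks are present, standing on the bench on the -y side of the case.
- sink3: Aluminium heat sink, a finned block 34 x 34 x 34 mm, about 90 g, its fins on top running along its x; origin at the centre of its underside, z up. Two to four of the four heat sinks are present, standing on the bench on the -y side of the case.
- sink4: Aluminium heat sink, a finned block 34 x 34 x 34 mm, about 90 g, its fins on top running along its x; origin at the centre of its underside, z up. Two to four of the four heat sinks are present, standing on the bench on the -y side of the case.
- pin: Bystander: loose brass test pin standing on a 26 mm foot, 45 mm tall, among the heat sinks; origin under it. May be touched lightly but must stay.
- driver: Bystander: loose screwdriver 150 mm long lying along its x.
- spool: Bystander: loose grey wire spool, 50 mm wide, 32 mm tall.
- ferrite: Bystander: loose dark plain block 45 x 26 x 20 mm.
- fluxjar: Bystander: loose amber jar, 44 mm wide, 50 mm tall.
- acase: Bystander: loose empty clear acrylic project case, open at the top, 100 x 70 x 35 mm.
Not all that is in view belongs to the job. What is shaped like the sink3 but pink is not meant.

How it is judged (in metres and radians):
On the way, in this order (a step that is already met when the one before it is completed fails the run):
1. every heat sink present stands in the tray and the tray is home (x of sink1 in the frame of tray_mid between -0.05 and 0.05 m and y of sink1 in the frame of tray_mid between -0.095 and 0.095 m and z of sink1 in the frame of tray_mid between -0.006 and 0.006 m and angle between each of sink1, sink2, sink3, sink4's own z axis and vertical below 0.15 rad and x of sink2 in the frame of tray_mid between -0.05 and 0.05 m and y of sink2 in the frame of tray_mid between -0.095 and 0.095 m and z of sink2 in the frame of tray_mid between -0.006 and 0.006 m and x of sink3 in the frame of tray_mid between -0.05 and 0.05 m and y of sink3 in the frame of tray_mid between -0.095 and 0.095 m and z of sink3 in the frame of tray_mid between -0.006 and 0.006 m and x of sink4 in the frame of tray_mid between -0.05 and 0.05 m and y of sink4 in the frame of tray_mid between -0.095 and 0.095 m and z of sink4 in the frame of tray_mid between -0.006 and 0.006 m and value of joint tray below 0.006 m), for 0.2 s.
2. the bolt is fully across (all of step 1 and value of joint bolt above 0.041 m), for 0.1 s.
3. the bolt's handle is down in the notch (value of joint tray below 0.006 m and value of joint bolt above 0.041 m and value of joint bolt_handle above 1.35 rad), for 0.2 s.
4. the dial is at the long mark, with the case bolted (all of step 3 and value of joint dial between 1.05 and 1.35 rad), for 0.3 s.
At the end, for the whole second after the job is handed in: Every heat sink present stands upright (within 0.15 rad) on the tray's floor, inside its walls, at rest; the tray is home within 6 mm; the bolt is across by more than 41 mm, its handle down past 1.35 rad; the dial is within 0.15 rad of the long mark (1.2) (all of step 4 and x of sink1 in the frame of tray_mid between -0.05 and 0.05 m and y of sink1 in the frame of tray_mid between -0.095 and 0.095 m and z of sink1 in the frame of tray_mid between -0.006 and 0.006 m and angle between each of sink1, sink2, sink3, sink4's own z axis and vertical below 0.15 rad and x of sink2 in the frame of tray_mid between -0.05 and 0.05 m and y of sink2 in the frame of tray_mid between -0.095 and 0.095 m and z of sink2 in the frame of tray_mid between -0.006 and 0.006 m and x of sink3 in the frame of tray_mid between -0.05 and 0.05 m and y of sink3 in the frame of tray_mid between -0.095 and 0.095 m and z of sink3 in the frame of tray_mid between -0.006 and 0.006 m and x of sink4 in the frame of tray_mid between -0.05 and 0.05 m and y of sink4 in the frame of tray_mid between -0.095 and 0.095 m and z of sink4 in the frame of tray_mid between -0.006 and 0.006 m and linear speed of each of sink1, sink2, sink3, sink4 below 0.02 m/s); the robot touches nothing.
It fails at once if a bystander is moved more than 6 cm or knocked over (distance of any of pin, driver, spool, ferrite, fluxjar, acase from where it was at the start of the episode above 0.06 m or angle between any of pin, fluxjar, spool's own z axis and vertical above 0.6 rad).
Of sink1, sink2, sink3, sink4 only 2 to 4 are there at a start; the rules pass over those that are not, and their reading is None.
At some moment in a run one of sink1, sink2, sink3, sink4 may be knocked a few centimetres aside while the robot is not near it.
Once in a run the grip may slacken for a moment while it holds something.
It also fails if it takes over 210 s, if anything falls off the work surface, if the arm or the gripper's body presses on something with over 40 N, if the wrist force passes 120 N, or if a joint passes its speed limit or range.

ROBOT

A 6-joint arm with a two-finger parallel gripper is mounted at the origin on the work surface. World frame = base frame: x ahead of the robot, y to its left, z up, the work surface at z = 0. Lengths are in mm, angles in rad, forces in N, time in s.
With the tool pointing down it reaches from about 325 to 900 mm from the base axis. Payload 6.1 kg.
Tool frame: the origin (TCP) lies midway between the tips of the shut fingers; the grasp point (between the pads) lies 19 mm behind it; z points along the fingers, y is the line along which they close (so a half turn about z gives the same grasp; the last joint's range is limited). The gripper opens to 87 mm and grips with 3 to 60 N. Pads are 19 mm wide; open, the fingers measure 117 mm over their backs; the gripper's body (75 mm by 190 mm) begins 51 mm behind the grasp point.
Start: joints at [1.14, 0.22, 1.526, -0, 1.395, -0.126], TCP at [187.562, 596.185, 222.538] pointing down, gripper open.
Joint ranges: [-2.98, 2.98], [-0.91, 2.08], [0.09, 2.57], [-1.24, 4.39], [0.2, 2.65], [-2.68, 2.68]. Speed limits (rad/s): [2.57, 2.57, 3.01, 3.14, 3.14, 3.14].

INTERFACE

Orientations are given as a rotation vector (axis times angle).
In Python, from bench import robot gives the robot as it stands.
- The arm moves only by the shell command python3 -m inch 'ROWS' [FORCE]. ROWS is JSON, one flat list of numbers, 7 for each row, row after row: the finger opening in mm, from 0 to 87, then the shift along the tool's x, y, z in mm, then the turn, a rotation vector about the tool's x, y, z in degrees. A call has 1 to 12 rows; each row shifts and turns the commanded pose from where the row before left it, along the tool's axes as they then stand; what a row does not reach is not made up. A row lasts 1/8 s, in which the tool goes at most 62.5 mm and 10.7 degrees, less where a joint would pass 70% of its speed; a pose out of reach is approached as far as the arm can. A call with a gripper value outside its range is refused whole. The fingers move at their own pace and stop on an object; FORCE is the grip in N (left out, the last holds). Time passes only in rows, so rows that do not move let the fingers close. It gives the time, the measured TCP pose, the force, the opening and the grip force at its end, in the units of the state.
- robot.sense(): the state, without advancing time (a new reading comes with each control period).
- robot.read_camera(name): name is "scene" or "top" or "wrist"; returns the picture (480x640x3 uint8, red, green, blue); there is no depth.
- robot.calibration(name): a dict with "vfov" (degrees; the focal length in pixels is half the picture's height over the tangent of half this angle, whatever the lens; pixels are square), "cx", "cy" (the principal point, pixels), "rvec" (rotation vector, rad) and "tvec" (3), from world to camera coordinates, as OpenCV has them. Camera axes: x right, y down, z forward; pixel columns grow to the right and rows downward; lengths in mm; the calibration is good to about 2 mm. A picture is of the moment at which its call begins: read the wrist's pose just before it. calibration takes no time and is no camera call; for the wrist camera it gives the pose at the moment of the call.
- robot.job_done(): hands the job in; it is judged then, once.
The state is a dict: "time": time; "joint_positions": joint angles; "dq": joint speeds; "joint_torque": joint torques, N m; "tool_pos": TCP position; "tool_rot": TCP orientation; "wrist_force": force on the tool from outside, world axes, zero at the start; "wrist_torque": the same for the moment, N m; "width": finger opening in mm; "gripper_force": force on a finger pad.
Only numpy, scipy, OpenCV 4.12 (cv2) and the standard library are available. Lean on these libraries where they do the work, as an engineer would, in place of code of your own. Each camera call takes 0.05 s, during which the arm holds its last target. There are 200 camera calls.

## Working session

There is one attempt and no reset: what is moved stays moved. The work goes in short steps, Python scripts to look and compute and a shell command to move; the robot and the scene stay as the last step left them, time stands still between calls to the robot, and variables do not carry over. Pictures are saved under pics/ and viewed, at most 14 in all, crops included, and the job is handed in when it is done.

```bash
mkdir -p pics; ls
cat > h.py <<'E'
import numpy as np, cv2, json
from bench import robot
from scipy.spatial.transform import Rotation as R
def cal(n):
    c=robot.calibration(n); f=240/np.tan(np.radians(c['vfov'])/2)
    K=np.array([[f,0,c['cx']],[0,f,c['cy']],[0,0,1.]])
    return K,R.from_rotvec(np.ravel(c['rvec'])).as_matrix(),np.ravel(c['tvec']).astype(float),c
def snap(n,name):
    im=robot.read_camera(n); cv2.imwrite(f'pics/{name}.png',im[:,:,::-1]); return im
def ray(n,px,z):
    "pixels -> world points at height z"
    K,r,t,_=cal(n); px=np.atleast_2d(px).astype(float)
    d=(np.linalg.inv(K)@np.c_[px,np.ones(len(px))].T); d=(r.T@d).T; o=-r.T@t
    return o+d*((np.ravel(z)-o[2])/d[:,2])[:,None]
def proj(n,P):
    K,r,t,_=cal(n); q=K@(r@np.atleast_2d(P).T+t[:,None]); return (q[:2]/q[2]).T
E
python3 - <<'E'
from h import *
for n in('scene','top','wrist'):
    snap(n,n+'0'); K,r,t,c=cal(n); print(n,c,'pos',-r.T@t)
s=robot.sense(); print(s)
E
```

```text
pics
scene {'vfov': 52.38262932260717, 'cx': 318.7734667887358, 'cy': 236.20911131379012, 'rvec': array([ 2.2226994 ,  0.74313726, -0.30125213]), 'tvec': array([-437.72863832, -183.86192008, 1403.1749042 ])} pos [1026.08512405 -669.58229804  832.5384331 ]
top {'vfov': 51.65532461368799, 'cx': 318.18019473875046, 'cy': 249.85579007847252, 'rvec': array([ 2.11267607, -2.17134547,  0.14962792]), 'tvec': array([  3.31819684, 589.69275396, 951.24692056])} pos [ 444.44059737  -17.70921821 1027.0239517 ]
wrist {'vfov': 61.91247108202764, 'cx': 322.22497422127236, 'cy': 241.5511338603997, 'rvec': array([-2.34621914, -1.72348212, -0.23566503]), 'tvec': array([-624.5784529 ,  -33.20922173,  389.46194052])} pos [117.16438471 618.3122533  383.20251007]
{'time': 0.15, 'joint_positions': array([ 1.13991124e+00,  2.21040587e-01,  1.52733053e+00, -7.44683561e-06,
        1.39471659e+00, -1.26131794e-01]), 'dq': array([-0.00071135, -0.00396736, -0.00298857, -0.00126006,  0.00276775,
       -0.00056567]), 'joint_torque': array([ 9.36990036e-04, -4.95197046e+01, -3.87878573e+01,  6.99959672e-02,
        5.31419157e-02, -1.06696866e-04]), 'tool_pos': array([187.36152902, 595.75845971, 221.70069371]), 'tool_rot': array([-4.76791540e-01, -3.10479163e+00,  2.26080242e-03]), 'wrist_force': array([ 0.51232498,  0.00692644, -0.40624656]), 'wrist_torque': array([ 0.01320267, -0.04932639, -0.0303402 ]), 'gripper_force': 0.0, 'width': 86.87922447670293}
```

View pics/top0.png

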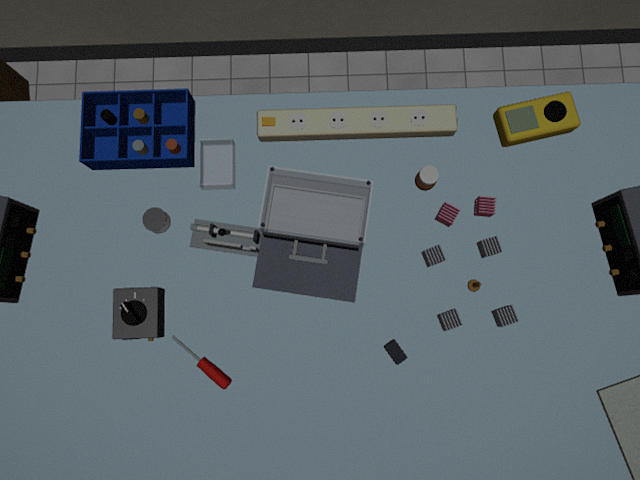

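View pics/scene0.png

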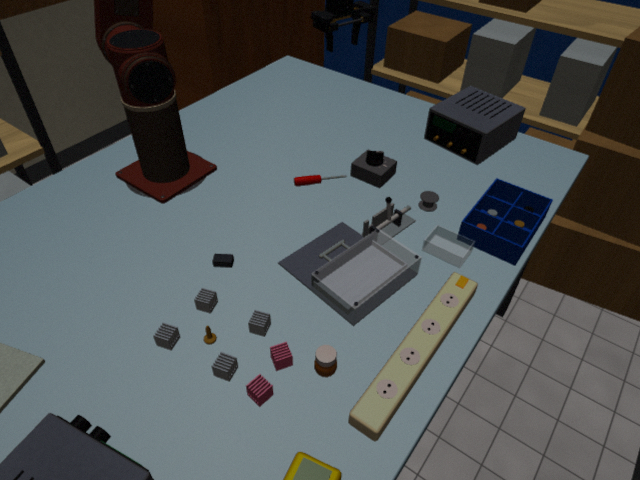

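The top view shows four grey sinks near (433,255), (489,246), (450,319) and (505,315), with the pin at (474,286) and two pink decoys at (447,214) and (485,206). The case is around (310,235), the bolt near (225,235) and the selector at (138,313).

Run:
```python
import cv2,numpy as np
im=cv2.imread('pics/top0.png'); im=np.clip((im/255.)**.6*255,0,255).astype('uint8')
cv2.imwrite('pics/case0.png',cv2.resize(im[160:310,180:380],(800,600),interpolation=cv2.INTER_CUBIC))
a=cv2.resize(im[230:340,410:530],None,fx=4,fy=4,interpolation=cv2.INTER_CUBIC) #480x440
b=cv2.resize(im[275:355,95:175],None,fx=4,fy=4,interpolation=cv2.INTER_CUBIC) #320x320
o=np.zeros((440,800,3),'uint8'); o[:,:480]=a;o[:320,480:]=b
cv2.imwrite('pics/sd0.png',o)
```

```text
(no output)
```

View pics/case0.png

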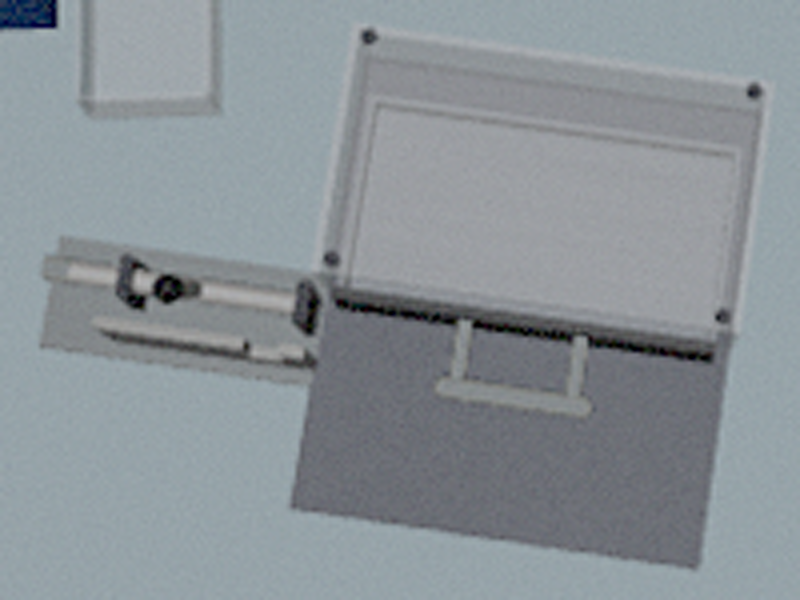

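View pics/sd0.png

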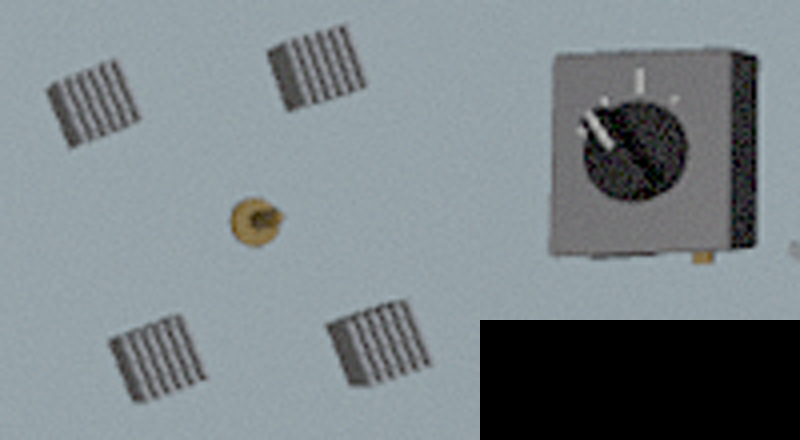

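The crops give the hood screws, base plate edge, tray bar, bolt ball and straps, the sink edges and the selector corners. The tray is nearly home and the dial is near 0. Next I compute positions from these pixels.

```bash
cat >> h.py <<'E'
def info():
    s=robot.sense(); m=R.from_rotvec(s['tool_rot']).as_matrix()
    print('t',round(s['time'],2),'pos',s['tool_pos'].round(1),'xax yaw',np.degrees(np.arctan2(m[1,0],m[0,0])).round(2),'zax',m[:,2].round(4),'F',np.round(s['wrist_force'],1),'w',round(s['width'],1),'gf',round(s['gripper_force'],1))
    return s,m
def go(x,y,z,yaw=None):
    "tool-frame shift and turn (yaw: world direction of tool x, deg) to a target with the tool down"
    s,m=info(); d=m.T@(np.array([x,y,z])-s['tool_pos'])
    print(' shift(tool)',d.round(1))
    if yaw is not None:
        a=np.radians(yaw); T=np.array([[np.cos(a),np.sin(a),0],[np.sin(a),-np.cos(a),0],[0,0,-1]])
        print(' turn(tool,deg)',np.degrees(R.from_matrix(m.T@T).as_rotvec()).round(2))
E
python3 - <<'E'
from h import *
c=lambda a:np.array(a,float)/4+[180-.375,160-.375]
def p(f): return lambda a:f(a)
s=lambda a:np.array(a,float)/4+[410-.375,230-.375]
b=lambda a:(np.array(a,float)-[480,0])/4+[95-.375,275-.375]
W=lambda px,z:ray('top',px,z)[:,:2].round(1)
scr=W(c([(369,36),(755,91),(723,316),(331,259)]),60);print('screws',scr.tolist(),scr.mean(0))
hc=W(c([(358,26),(772,82),(735,335),(316,270)]),59);print('hood',hc.tolist(),hc.mean(0))
print('base',W(c([(291,507),(698,568)]),4).tolist())
bar=W(c([(437,387),(590,407)]),34.5);print('bar',bar.tolist(),bar.mean(0))
print('ball',W(c([(168,290)]),110), 'rodend',W(c([(66,272)]),41))
for v in (scr,hc):
    e=(v[0]-v[1])+(v[3]-v[2]); f=(v[0]-v[3])+(v[1]-v[2]); print('yaw',np.degrees(np.arctan2(-e[0],e[1])),np.degrees(np.arctan2(f[1],f[0])),np.linalg.norm(e)/2,np.linalg.norm(f)/2)
for n,q in dict(A=[(47,88),(71,149),(117,59),(141,122)],B=[(267,50),(290,112),(346,24),(368,86)],C=[(108,341),(138,404),(181,314),(208,377)],D=[(327,323),(358,387),(407,298),(433,362)]).items():
    v=W(s(q),[0,0,34,34]); x=(v[0]-v[1])+(v[2]-v[3]); print(n,v.mean(0),'fin yaw',np.degrees(np.arctan2(x[1],x[0])).round(1),'len',np.linalg.norm(x)/2,'wid',np.linalg.norm(v[0]+v[1]-v[2]-v[3])/2)
print('pin',W(s([(256,222)]),3))
v=W(b([(554,56),(733,50),(731,250),(552,254)]),46);print('sel',v.tolist(),v.mean(0));print('disc',W(b([(636,150)]),55),'mark',W(b([(640,69),(640,95)]),46).tolist())
print('ptr',W(b([(585,115),(612,148)]),79).tolist())
E
```

```text
screws [[755.7, 76.2], [721.3, -117.4], [607.2, -96.9], [641.4, 96.6]] [681.4   -10.375]
hood [[761.4, 81.8], [726.0, -126.3], [597.7, -102.5], [636.2, 104.3]] [680.325 -10.675]
base [[522.9, 125.3], [485.9, -83.5]]
bar [[579.2, 46.8], [566.9, -30.2]] [573.05   8.3 ]
ball [[618.5 167.6]] rodend [[642.4 233.4]]
yaw -10.049348588124877 -10.152452687880148 196.56574599863526 116.01656131777048
yaw -10.099337942897286 -10.350586035211453 210.7149852288631 128.8467500560258
A [ 574.55 -247.75] fin yaw 17.6 len 33.99779404608485 wid 30.29884486246956
B [ 590.225 -363.525] fin yaw 15.6 len 33.68835110242114 wid 30.474661605996555
C [ 444.575 -272.425] fin yaw 21.1 len 34.03123565197127 wid 30.780269654439316
D [ 449.825 -384.65 ] fin yaw 19.9 len 34.30674132003796 wid 29.7121608100118
pin [[ 513.1 -330.8]]
sel [[522.8, 396.0], [523.4, 307.0], [425.6, 306.0], [426.0, 393.7]] [474.45  350.675]
disc [[475.1 350.5]] mark [[515.2, 353.0], [502.4, 352.7]]
ptr [[491.6, 366.3], [475.6, 352.9]]
```

Run:
```python
from h import *
go(573,8,190,80)
```

```text
t 0.15 pos [187.4 595.8 221.7] xax yaw 162.54 zax [-6.0e-04 -1.4e-03 -1.0e+00] F [ 0.5  0.  -0.4] w 86.9 gf 0.0
 shift(tool) [-544.2 -444.9   32.3]
 turn(tool,deg) [-8.000e-02  5.000e-02  8.254e+01]
```

```bash
python3 -m inch '[87,-45.3,-37,2.7,0,0,0, 87,-45.3,-37,2.7,0,0,0, 87,-45.3,-37,2.7,0,0,0, 87,-45.3,-37,2.7,0,0,0, 87,-45.3,-37,2.7,0,0,0, 87,-45.3,-37,2.7,0,0,0, 87,-45.3,-37,2.7,0,0,0, 87,-45.3,-37,2.7,0,0,0, 87,-45.3,-37,2.7,0,0,0, 87,-45.3,-37,2.7,0,0,0, 87,-45.3,-37,2.7,0,0,0, 87,-45.3,-37,2.7,0,0,0]'
python3 -m inch '[87,0,0,0,0,0,10.3, 87,0,0,0,0,0,10.3, 87,0,0,0,0,0,10.3, 87,0,0,0,0,0,10.3, 60,0,0,0,0,0,10.3, 40,0,0,0,0,0,10.3, 30,0,0,0,0,0,10.3, 22,0,0,0,0,0,10.3, 22,0,0,0,0,0,0, 22,0,0,0,0,0,0]'
python3 - <<'E'
from h import *
go(573,8,190,80); snap('wrist','w1')
E
```

```text
time: 1.65
tool_pos: [573.5, 7.8, 189.9]
tool_rot: [-0.477, -3.105, -0.0]
wrist_force: [-0.1, 0.7, -0.1]
width: 87.1
gripper_force: 0.0
time: 2.9
tool_pos: [572.7, 9.5, 190.0]
tool_rot: [-2.4, -2.026, 0.0]
wrist_force: [0.1, -0.6, 0.7]
width: 35.0
gripper_force: 0.0
t 2.9 pos [572.7   9.5 190. ] xax yaw 80.34 zax [-4.e-04  0.e+00 -1.e+00] F [ 0.1 -0.6  0.7] w 35.0 gf 0.0
 shift(tool) [-1.5  0.5 -0. ]
 turn(tool,deg) [-0.02  0.    0.34]
```

View pics/w1.png

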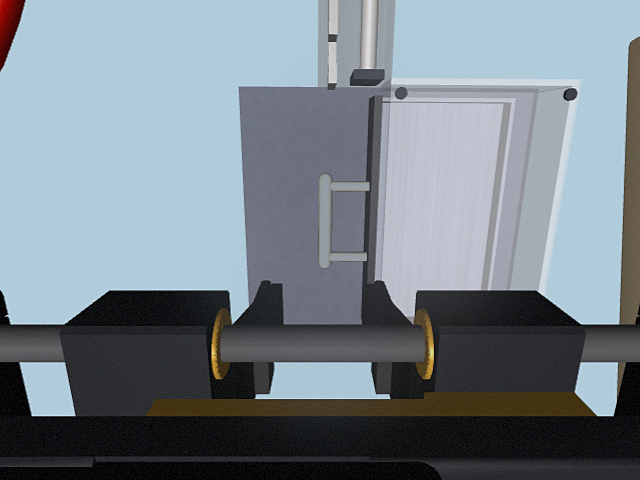

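Wrist view: the bar runs from (325,175) to (325,268). Hood screws are at (401,93) and (571,94), and the panel's top front edge runs roughly (372,97) to (367,280).

Run:
```python
from h import *
q=ray('wrist',[(325,176),(325,266),(401,93),(571,94),(377,97),(369,280),(239,87)],[34.5,34.5,60,60,43,43,4]).round(1)
print(q[:,:2].tolist(), q[:2].mean(0)); b=q[:2].mean(0)
C=np.array([681,-10.5]);a=np.radians(-10.1);M=np.array([[np.cos(a),np.sin(a)],[-np.sin(a),np.cos(a)]])
print((q[:,:2]-C)@M.T); d=q[0]-q[1]; print('bar yaw',np.degrees(np.arctan2(d[1],d[0])))
go(b[0],b[1],14,80)
```

```text
[[581.6, 47.4], [569.2, -26.4], [642.7, 97.2], [757.4, 77.0], [628.5, 98.2], [603.4, -41.6], [524.2, 126.6]] [575.4  10.5  34.5]
[[-108.01334953   39.57128155]
 [-107.27912458  -35.25960054]
 [ -56.59346819   99.31444687]
 [  59.87145442   99.54204612]
 [ -70.74878007   97.80874254]
 [ -70.94354158  -44.22650684]
 [-178.41287677  107.47788332]]
bar yaw 80.46215615796997
t 2.95 pos [572.7   9.5 190. ] xax yaw 80.3 zax [-3.e-04  0.e+00 -1.e+00] F [-0.1 -0.1  0. ] w 30.9 gf 0.0
 shift(tool) [  1.4   2.5 176. ]
 turn(tool,deg) [-0.02  0.    0.3 ]
```

```bash
python3 -m inch '[22,1,2,45,0,0,0, 22,0,0,45,0,0,0, 22,0,0,40,0,0,0, 22,0,0,0,0,0,0, 22,0,0,25,0,0,0, 22,0,0,15,0,0,0, 22,0,0,6,0,0,0, 22,0,0,0,0,0,0]' 30
python3 -m inch '[0,0,0,0,0,0,0, 0,0,0,0,0,0,0, 0,0,0,0,0,0,0, 0,0,0,0,0,0,0]' 30
```

```text
time: 3.95
tool_pos: [575.3, 10.1, 14.6]
tool_rot: [2.404, 2.022, 0.0]
wrist_force: [-0.5, 1.0, 0.5]
width: 22.0
gripper_force: 0.0
time: 4.45
tool_pos: [575.5, 10.1, 14.9]
tool_rot: [2.404, 2.022, 0.001]
wrist_force: [-1.7, -0.1, 6.3]
width: 9.6
gripper_force: 30.0
```

```bash
python3 -m inch '[0,0,-10,0,0,0,0, 0,0,-20,0,0,0,0, 0,0,-20,0,0,0,0, 0,0,-20,0,0,0,0, 0,0,-15,0,0,0,0, 0,0,-10,0,0,0,0, 0,0,-5,0,0,0,0, 0,0,-2,0,0,0,0, 0,0,0,0,0,0,0]'
python3 - <<'E'
from h import *
info()
E
```

```text
time: 5.58
tool_pos: [474.8, 28.0, 14.9]
tool_rot: [2.404, 2.022, 0.002]
wrist_force: [0.6, 2.4, 8.1]
width: 10.2
gripper_force: 30.0
t 5.58 pos [474.8  28.   14.9] xax yaw 80.14 zax [ 1.4e-03  4.0e-04 -1.0e+00] F [0.6 2.4 8.1] w 10.2 gf 30.0
```

```bash
python3 -m inch '[0,0,-3,0,0,0,0, 0,0,-2,0,0,0,0, 0,0,-2,0,0,0,0, 0,0,-1,0,0,0,0, 0,0,0,0,0,0,0]'
```

```text
time: 6.2
tool_pos: [470.6, 28.7, 15.1]
tool_rot: [2.4, 2.017, 0.011]
wrist_force: [14.5, 0.1, -8.0]
width: 10.0
gripper_force: 30.0
```

Bar is against the stop, so the tray is fully out. I release, rise, and write an automatic sink detector on the top camera.

```bash
cat >> h.py <<'E'
from scipy.ndimage import label,find_objects
def sinks(name=None):
    im=robot.read_camera('top') if name is None else cv2.imread(name)[:,:,::-1]
    if name is None: cv2.imwrite('pics/last.png',im[:,:,::-1])
    h=cv2.cvtColor(cv2.GaussianBlur(im,(5,5),0),cv2.COLOR_RGB2HSV).astype(int)
    m=np.ascontiguousarray(((h[...,1]<50)&(h[...,2]<125)).astype('uint8')); m=cv2.morphologyEx(m,cv2.MORPH_CLOSE,np.ones((5,5)))
    n,l,st,ce=cv2.connectedComponentsWithStats(m); out=[]
    for i in range(1,n):
        x,y,w,hh,a=st[i]
        if 180<a<900 and 12<w<40 and 12<hh<40 and 200<x<585 and 150<y<430:
            c=ray('top',[ce[i]],17)[0]; k=cv2.minAreaRect(np.argwhere(l==i)[:,::-1].astype(np.float32))
            out.append((ce[i].round(1).tolist(),a,c[:2].round(1).tolist(),round(k[2],1)))
    for o in out: print(o)
E
python3 -m inch '[0,0,5,0,0,0,0, 22,0,0,0,0,0,0, 22,0,0,0,0,0,0, 22,0,0,0,0,0,0, 22,0,0,-15,0,0,0, 22,0,0,-40,0,0,0, 50,0,0,-50,0,0,0, 50,0,0,-30,0,0,0]'
python3 - <<'E'
from h import *
print('start');sinks('pics/top0.png');print('now');sinks(); go(445,-273,110,111)
E
```

```text
time: 7.2
tool_pos: [472.7, 28.0, 152.9]
tool_rot: [2.402, 2.02, 0.004]
wrist_force: [0.1, 0.9, -0.5]
width: 34.8
gripper_force: 0.0
start
([422.8, 181.5], np.int32(253), [732.1, -235.9], 36.9)
([488.7, 246.7], np.int32(494), [590.2, -363.1], 70.0)
([432.9, 255.5], np.int32(454), [575.1, -247.6], 68.2)
([504.4, 315.7], np.int32(543), [449.0, -383.7], 70.0)
([449.0, 319.5], np.int32(483), [444.4, -272.1], 68.2)
([394.9, 351.5], np.int32(445), [384.1, -160.4], 54.0)
now
([422.5, 182.3], np.int32(192), [730.5, -235.2], 32.0)
([488.6, 246.7], np.int32(423), [590.1, -362.8], 71.6)
([432.8, 255.6], np.int32(387), [574.9, -247.4], 68.2)
([504.3, 315.6], np.int32(466), [449.1, -383.6], 71.6)
([448.9, 319.4], np.int32(420), [444.6, -271.8], 68.2)
([394.9, 351.5], np.int32(387), [384.1, -160.3], 54.5)
t 7.25 pos [474.8  27.9 156.5] xax yaw 80.15 zax [ 0.0091 -0.001  -1.    ] F [3.9 1.2 3. ] w 38.7 gf 0.0
 shift(tool) [-301.6   21.7   46.5]
 turn(tool,deg) [  0.52   0.11 -30.85]
```

```bash
python3 -m inch '[70,-50,3.6,0,0,0,0, 70,-50,3.6,0,0,0,0, 70,-50,3.6,0,0,0,0, 70,-50,3.6,0,0,0,0, 70,-50,3.6,0,0,0,0, 70,-51,3.6,0,0,0,0, 70,0,0,0,0,0,-10, 70,0,0,0,0,0,-10, 70,0,0,0,0,0,-10, 70,0,0,0,0,0,0, 70,0,0,0,0,0,0]'
python3 - <<'E'
from h import *
go(445,-272,60,110); snap('wrist','w2')
E
```

```text
time: 8.62
tool_pos: [441.3, -272.1, 149.5]
tool_rot: [1.803, 2.572, -0.0]
wrist_force: [-0.4, 0.1, 0.7]
width: 70.0
gripper_force: 0.0
t 8.62 pos [ 441.3 -272.1  149.5] xax yaw 109.95 zax [ 3.e-04 -2.e-04 -1.e+00] F [-0.4  0.1  0.7] w 70.0 gf 0.0
 shift(tool) [-1.2  3.5 89.5]
 turn(tool,deg) [ 0.01  0.02 -0.05]
```

View pics/w2.png

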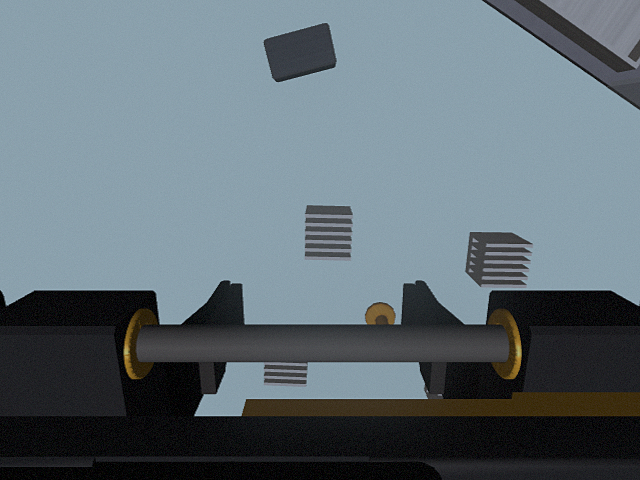

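The wrist view shows sink C at about (328,235), top face level with the tool and bottom edge at row 259. The pin at (380,314) is clear.

Run:
```python
from h import *
q=ray('wrist',[(328,235),(305,259),(351,259)],34); print(q.round(1)); go(q[0][0],q[0][1],6,110)
```

```text
[[ 445.2 -269.4   34. ]
 [ 435.7 -292.1   34. ]
 [ 467.2 -280.6   34. ]]
t 8.68 pos [ 441.3 -272.1  149.5] xax yaw 109.99 zax [ 3.e-04 -2.e-04 -1.e+00] F [ 0.6 -0.   0.1] w 70.1 gf 0.0
 shift(tool) [  1.3   4.5 143.5]
 turn(tool,deg) [ 0.01  0.02 -0.01]
```

```bash
python3 -m inch '[60,0,4,50,0,0,0, 60,0,0,40,0,0,0, 60,0,0,30,0,0,0, 60,0,0,18,0,0,0, 60,0,0,5,0,0,0, 60,0,0,0,0,0,0, 20,0,0,0,0,0,0, 20,0,0,0,0,0,0, 20,0,0,0,0,0,0, 20,0,0,0,0,0,0]' 35
python3 -m inch '[20,0,0,0,0,0,0, 20,0,0,-20,0,0,0, 20,0,0,-40,0,0,0, 20,0,0,0,0,0,0]'
python3 - <<'E'
from h import *
a=np.radians(-9.9);c,s=np.cos(a),np.sin(a)
for y in(-72,-29,14,57): print(y,561.2-s*y,12.5+c*y)
go(561.2+s*72,12.5-c*72,66,80.1)
E
```

```text
time: 9.93
tool_pos: [445.3, -270.9, 6.6]
tool_rot: [1.798, 2.575, -0.0]
wrist_force: [-0.6, -0.3, 2.7]
width: 33.6
gripper_force: 34.8
time: 10.42
tool_pos: [447.1, -272.4, 69.1]
tool_rot: [1.795, 2.571, -0.001]
wrist_force: [0.5, -0.4, -1.1]
width: 33.8
gripper_force: 34.8
-72 548.8211047798826 -58.42787148314372
-29 556.2140560918972 -16.068170458488442
14 563.6070074039118 26.291530566166834
57 570.9999587159264 68.6512315908221
t 10.43 pos [ 447.1 -272.4   69.1] xax yaw 110.14 zax [ 0.0048 -0.004  -1.    ] F [ 0.5 -0.4 -1.1] w 33.8 gf 34.8
 shift(tool) [165.9 169.2   2.8]
 turn(tool,deg) [ 0.25  0.25 30.04]
```

```bash
python3 -m inch '[20,33.2,33.8,0,0,0,0, 20,33.2,33.8,0,0,0,0, 20,33.2,33.8,0,0,0,0, 20,33.2,33.8,0,0,0,0, 20,33.2,33.8,0,0,0,0, 20,0,0,0,0,0,10, 20,0,0,0,0,0,10, 20,0,0,0,0,0,10, 20,0,0,0,0,0,0]'
python3 - <<'E'
from h import *
go(548.8,-58.4,16,80.1); snap('wrist','w3')
E
```

```text
time: 11.55
tool_pos: [545.5, -56.4, 64.7]
tool_rot: [-2.401, -2.023, 0.002]
wrist_force: [1.3, 0.2, -0.0]
width: 33.7
gripper_force: 34.8
t 11.55 pos [545.5 -56.4  64.7] xax yaw 80.23 zax [-2.2e-03  5.0e-04 -1.0e+00] F [ 1.3  0.2 -0. ] w 33.7 gf 34.8
 shift(tool) [-1.4  3.7 48.6]
 turn(tool,deg) [-0.13 -0.01  0.13]
```

View pics/w3.png

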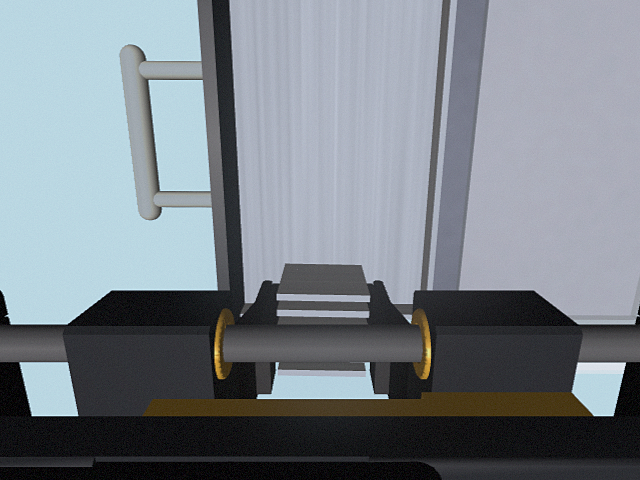

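The wrist view shows the held sink hanging at (323,310). The tray floor spans columns 237 to 433 at row 150, with the -y wall top near row 306 and the bar at (140,130).

Run:
```python
from h import *
q=ray('wrist',[(237,150),(434,150),(227,303),(395,306),(122,55),(150,212)],[9,9,43,23,29,29]); print(q.round(1))
C=np.array([561.2,12.5]);a=np.radians(-9.9);M=np.array([[np.cos(a),np.sin(a)],[-np.sin(a),np.cos(a)]])
print('rel to (tray x=-3,y=0):',((q[:,:2]-C)@M.T).round(1)); s=robot.sense(); print('tcp rel',((s['tool_pos'][:2]-C)@M.T).round(1))
```

```text
[[511.9  13.8   9. ]
 [614.9  -3.6   9. ]
 [497.7 -57.6  43. ]
 [582.3 -82.8  23. ]
 [474.2  63.8  29. ]
 [466.3  -8.4  29. ]]
rel to (tray x=-3,y=0): [[-48.7  -7.2]
 [ 55.7  -6.7]
 [-50.5 -79.9]
 [ 37.2 -90.3]
 [-94.5  35.6]
 [-89.9 -36.9]]
tcp rel [ -3.4 -70.6]
```

```bash
python3 -m inch '[20,4,6,0,0,0,0, 20,0,0,25,0,0,0, 20,0,0,17,0,0,0, 20,0,0,5,0,0,0, 20,0,0,1,0,0,0, 20,0,0,0,0,0,0]'
python3 - <<'E'
from h import *
info()
E
```

```text
time: 12.35
tool_pos: [553.7, -53.9, 18.8]
tool_rot: [2.403, 2.022, 0.001]
wrist_force: [-0.3, -0.5, -0.5]
width: 33.7
gripper_force: 34.8
t 12.35 pos [553.7 -53.9  18.8] xax yaw 80.14 zax [ 1.e-03 -2.e-04 -1.e+00] F [-0.3 -0.5 -0.5] w 33.7 gf 34.8
```

```bash
python3 -m inch '[20,0,0,2.5,0,0,0, 20,0,0,0,0,0,0, 50,0,0,0,0,0,0, 50,0,0,0,0,0,0, 50,0,0,0,0,0,0, 50,0,0,-15,0,0,0, 50,0,0,-40,0,0,0, 50,0,0,-30,0,0,0, 60,0,0,0,0,0,0]'
python3 - <<'E'
from h import *
sinks(); go(575.5,-248.5,80,108)
E
```

```text
time: 13.48
tool_pos: [555.9, -54.4, 104.9]
tool_rot: [2.4, 2.019, 0.007]
wrist_force: [-0.5, 0.2, -0.7]
width: 54.5
gripper_force: 0.0
([422.1, 182.6], np.int32(183), [729.9, -234.4], 34.5)
([488.6, 246.7], np.int32(405), [590.1, -362.9], 71.6)
([432.8, 255.7], np.int32(373), [574.8, -247.5], 68.2)
([504.1, 315.5], np.int32(439), [449.3, -383.2], 70.3)
t 13.53 pos [554.5 -54.1 102.9] xax yaw 80.14 zax [ 3.9e-03 -9.0e-04 -1.0e+00] F [-0.5 -0.6 -0.5] w 56.6 gf 0.0
 shift(tool) [-187.9   53.9   23.1]
 turn(tool,deg) [  0.22   0.07 -27.86]
```

```bash
python3 -m inch '[65,-47,13.5,0,0,0,0, 65,-47,13.5,0,0,0,0, 65,-47,13.5,0,0,0,0, 65,-47,13.5,0,0,0,0, 65,0,0,0,0,0,-9.3, 65,0,0,0,0,0,-9.3, 65,0,0,0,0,0,-9.3, 65,0,0,15,0,0,0, 65,0,0,0,0,0,0]'
python3 - <<'E'
from h import *
go(575,-248.5,6,108)
E
```

```text
time: 14.65
tool_pos: [572.2, -247.1, 82.6]
tool_rot: [-1.847, -2.535, 0.001]
wrist_force: [-0.2, 1.1, 0.3]
width: 65.0
gripper_force: 0.0
t 14.65 pos [ 572.2 -247.1   82.6] xax yaw 107.86 zax [-0.0044  0.0026 -1.    ] F [-0.2  1.1  0.3] w 65.0 gf 0.0
 shift(tool) [-2.4  2.5 76.5]
 turn(tool,deg) [-0.2  -0.22 -0.14]
```

```bash
python3 -m inch '[65,-1,2,35,0,0,0, 65,0,0,25,0,0,0, 65,0,0,12,0,0,0, 65,0,0,4,0,0,0, 65,0,0,0,0,0,0, 20,0,0,0,0,0,0, 20,0,0,0,0,0,0, 20,0,0,0,0,0,0, 20,0,0,0,0,0,0, 20,0,0,0,0,0,0]'
python3 -m inch '[20,0,0,-20,0,0,0, 20,0,0,-40,0,0,0, 20,0,0,-10,0,0,0, 20,0,0,0,0,0,0]'
python3 - <<'E'
from h import *
a=np.radians(-9.9);c,s=np.cos(a),np.sin(a)
for d in(41,82,123): print(553.7-s*d,-53.9+c*d)
go(553.7-s*123,-53.9+c*123,72,80.1)
E
```

```text
time: 15.9
tool_pos: [576.5, -248.7, 9.9]
tool_rot: [1.846, 2.542, -0.0]
wrist_force: [-0.3, 0.3, 1.8]
width: 33.8
gripper_force: 35.0
time: 16.4
tool_pos: [577.1, -249.0, 81.1]
tool_rot: [1.844, 2.54, 0.0]
wrist_force: [-0.2, -0.6, -0.7]
width: 33.8
gripper_force: 35.0
560.7490931114559 -13.510517627654274
567.7981862229117 26.87896474469145
574.8472793343674 67.2684471170372
t 16.4 pos [ 577.1 -249.    81.1] xax yaw 108.04 zax [ 0.0022 -0.0013 -1.    ] F [-0.2 -0.6 -0.7] w 33.8 gf 35.0
 shift(tool) [301.4  95.8   8.6]
 turn(tool,deg) [ 0.12  0.09 27.94]
```

```bash
python3 -m inch '[20,50.2,16,0,0,0,0, 20,50.2,16,0,0,0,0, 20,50.2,16,0,0,0,0, 20,50.2,16,0,0,0,0, 20,50.2,16,0,0,0,0, 20,50.4,15.8,0,0,0,0, 20,0,0,0,0,0,9.3, 20,0,0,0,0,0,9.3, 20,0,0,0,0,0,9.3, 20,0,0,30,0,0,0, 20,0,0,0,0,0,0]'
python3 - <<'E'
from h import *
go(574.8,67.3,19.2,80.1)
E
```

```text
time: 17.77
tool_pos: [570.4, 67.7, 45.7]
tool_rot: [-2.4, -2.019, 0.01]
wrist_force: [-0.1, 0.6, -0.2]
width: 33.4
gripper_force: 35.0
t 17.77 pos [570.4  67.7  45.7] xax yaw 80.15 zax [-8.1e-03  1.0e-04 -1.0e+00] F [-0.1  0.6 -0.2] w 33.4 gf 35.0
 shift(tool) [ 0.3  4.6 26.5]
 turn(tool,deg) [-0.46  0.07  0.05]
```

```bash
python3 -m inch '[20,0,1,18,0,0,0, 20,0,0,6,0,0,0, 20,0,0,0,0,0,0, 20,0,0,0,0,0,0]'
```

```text
time: 18.27
tool_pos: [575.6, 67.5, 26.2]
tool_rot: [2.404, 2.022, 0.001]
wrist_force: [-0.3, -0.5, -1.4]
width: 34.0
gripper_force: 35.0
```

```bash
python3 -m inch '[20,0,0,5,0,0,0, 20,0,0,2,0,0,0, 20,0,0,0,0,0,0, 50,0,0,0,0,0,0, 50,0,0,0,0,0,0, 50,0,0,0,0,0,0, 50,0,0,-15,0,0,0, 50,0,0,-40,0,0,0, 50,0,0,-30,0,0,0, 60,0,0,0,0,0,0, 60,0,0,0,0,0,0]'
python3 - <<'E'
from h import *
sinks(); go(591,-364,85,107.5)
E
```

```text
time: 19.65
tool_pos: [574.8, 67.5, 103.6]
tool_rot: [-2.404, -2.022, 0.0]
wrist_force: [0.3, 0.1, -0.1]
width: 58.3
gripper_force: 0.0
([488.7, 246.7], np.int32(396), [590.1, -363.0], 71.6)
([504.1, 315.5], np.int32(429), [449.4, -383.3], 71.6)
([394.9, 351.5], np.int32(364), [384.2, -160.3], 54.5)
t 19.7 pos [574.3  67.5 102.8] xax yaw 80.14 zax [-0.0015  0.     -1.    ] F [-0.3  0.2  0.1] w 58.7 gf 0.0
 shift(tool) [-422.3   90.4   17.8]
 turn(tool,deg) [-9.000e-02 -1.000e-02 -2.736e+01]
```

```bash
python3 -m inch '[52,-52.8,11.3,0,0,0,0, 52,-52.8,11.3,0,0,0,0, 52,-52.8,11.3,0,0,0,0, 52,-52.8,11.3,0,0,0,0, 52,-52.8,11.3,0,0,0,0, 52,-52.8,11.3,0,0,0,0, 52,-52.8,11.3,0,0,0,0, 52,-52.8,11.3,0,0,0,0, 52,0,0,0,0,0,-9.1, 52,0,0,0,0,0,-9.1, 52,0,0,0,0,0,-9.1, 52,0,0,0,0,0,0]' 
python3 -m inch '[52,0,0,15,0,0,0, 52,0,0,0,0,0,0, 52,0,0,0,0,0,0]'
python3 - <<'E'
from h import *
go(591,-364,8,107.5)
E
```

```text
time: 21.2
tool_pos: [590.9, -363.6, 101.7]
tool_rot: [-1.859, -2.529, -0.0]
wrist_force: [-0.1, 0.6, 0.9]
width: 51.9
gripper_force: 0.0
time: 21.58
tool_pos: [591.5, -363.8, 87.9]
tool_rot: [-1.859, -2.531, -0.0]
wrist_force: [0.3, 0.2, 0.6]
width: 52.0
gripper_force: 0.0
t 21.57 pos [ 591.5 -363.8   87.9] xax yaw 107.39 zax [-9.e-04  7.e-04 -1.e+00] F [0.3 0.2 0.6] w 52.0 gf 0.0
 shift(tool) [-0.1 -0.5 79.9]
 turn(tool,deg) [-0.04 -0.05 -0.11]
```

```bash
python3 -m inch '[52,0,-0.5,35,0,0,0, 52,0,0,25,0,0,0, 52,0,0,14,0,0,0, 52,0,0,5,0,0,0, 52,0,0,0,0,0,0, 20,0,0,0,0,0,0, 20,0,0,0,0,0,0, 20,0,0,0,0,0,0, 20,0,0,0,0,0,0, 20,0,0,0,0,0,0]'
python3 -m inch '[20,0,0,-20,0,0,0, 20,0,0,-40,0,0,0, 20,0,0,-12,0,0,0, 20,0,0,0,0,0,0]'
python3 - <<'E'
from h import *
go(567.8,26.9,70,80.1)
E
```

```text
time: 22.82
tool_pos: [591.8, -364.6, 10.5]
tool_rot: [1.858, 2.532, -0.0]
wrist_force: [0.1, 0.4, 5.3]
width: 33.7
gripper_force: 35.0
time: 23.32
tool_pos: [592.1, -364.8, 83.1]
tool_rot: [1.857, 2.53, -0.0]
wrist_force: [-0.3, 0.3, -1.0]
width: 34.1
gripper_force: 35.0
t 23.32 pos [ 592.1 -364.8   83.1] xax yaw 107.44 zax [ 0.0021 -0.0016 -1.    ] F [-0.3  0.3 -1. ] w 34.1 gf 35.0
 shift(tool) [381.   94.2  12.4]
 turn(tool,deg) [ 0.11  0.1  27.34]
```

```bash
python3 -m inch '[20,54.4,13.5,0,0,0,0, 20,54.4,13.5,0,0,0,0, 20,54.4,13.5,0,0,0,0, 20,54.4,13.5,0,0,0,0, 20,54.4,13.5,0,0,0,0, 20,54.4,13.5,0,0,0,0, 20,54.4,13.3,0,0,0,0, 20,0,0,0,0,0,9.1, 20,0,0,0,0,0,9.1, 20,0,0,0,0,0,9.1, 20,0,0,0,0,0,0]' 
python3 -m inch '[20,0,0,30,0,0,0, 20,0,0,12,0,0,0, 20,0,0,0,0,0,0, 20,0,0,0,0,0,0]'
python3 - <<'E'
from h import *
go(567.8,26.9,19.6,80.1)
E
```

```text
time: 24.7
tool_pos: [565.9, 27.4, 79.9]
tool_rot: [-2.401, -2.023, 0.003]
wrist_force: [0.1, 0.3, -1.3]
width: 34.1
gripper_force: 35.0
time: 25.2
tool_pos: [567.7, 27.2, 40.2]
tool_rot: [2.403, 2.023, 0.001]
wrist_force: [-0.7, -0.4, -0.1]
width: 33.9
gripper_force: 35.0
t 25.2 pos [567.7  27.2  40.2] xax yaw 80.17 zax [ 7.e-04 -1.e-04 -1.e+00] F [-0.7 -0.4 -0.1] w 33.9 gf 35.0
 shift(tool) [-0.3  0.1 20.6]
 turn(tool,deg) [ 0.04 -0.    0.07]
```

```bash
python3 -m inch '[20,0,0,12,0,0,0, 20,0,0,7,0,0,0, 20,0,0,1.5,0,0,0, 20,0,0,0,0,0,0, 50,0,0,0,0,0,0, 50,0,0,0,0,0,0, 50,0,0,0,0,0,0, 50,0,0,-15,0,0,0, 50,0,0,-40,0,0,0, 50,0,0,-30,0,0,0, 60,0,0,0,0,0,0]'
python3 - <<'E'
from h import *
sinks(); go(449.5,-384,85,109.5)
E
```

```text
time: 26.58
tool_pos: [570.0, 27.0, 108.5]
tool_rot: [2.4, 2.019, 0.008]
wrist_force: [-0.5, 0.2, -0.3]
width: 54.4
gripper_force: 0.0
([422.1, 182.6], np.int32(183), [729.8, -234.3], 34.5)
([504.0, 315.5], np.int32(438), [449.3, -383.1], 70.3)
([394.9, 351.5], np.int32(369), [384.1, -160.2], 54.5)
t 26.62 pos [568.5  27.2 106.3] xax yaw 80.14 zax [ 3.9e-03 -4.0e-04 -1.0e+00] F [-0.6 -0.4 -0.2] w 56.2 gf 0.0
 shift(tool) [-425.5  -47.    21. ]
 turn(tool,deg) [  0.22   0.04 -29.36]
```

```bash
python3 -m inch '[60,-53.2,-5.9,0,0,0,0, 60,-53.2,-5.9,0,0,0,0, 60,-53.2,-5.9,0,0,0,0, 60,-53.2,-5.9,0,0,0,0, 60,-53.2,-5.9,0,0,0,0, 60,-53.2,-5.9,0,0,0,0, 60,-53.2,-5.9,0,0,0,0, 60,-53.2,-5.9,0,0,0,0, 60,0,0,0,0,0,-9.8, 60,0,0,0,0,0,-9.8, 60,0,0,0,0,0,-9.8, 60,0,0,18,0,0,0]' 
python3 -m inch '[60,0,0,0,0,0,0, 60,0,0,0,0,0,0]'
python3 - <<'E'
from h import *
sinks(); go(449.5,-384,8,109.5)
E
```

```text
time: 28.12
tool_pos: [448.1, -384.4, 85.8]
tool_rot: [1.814, 2.564, -0.0]
wrist_force: [0.6, -0.1, 0.2]
width: 60.1
gripper_force: 0.0
time: 28.38
tool_pos: [447.4, -383.4, 85.2]
tool_rot: [-1.814, -2.563, -0.001]
wrist_force: [-0.4, -0.2, -0.0]
width: 60.3
gripper_force: 0.0
([422.8, 181.8], np.int32(237), [731.4, -236.0], 38.7)
([395.0, 351.5], np.int32(432), [384.1, -160.5], 54.0)
t 28.43 pos [ 447.7 -383.8   85.8] xax yaw 109.46 zax [-4.e-04  5.e-04 -1.e+00] F [-0.2 -0.1  0.1] w 59.8 gf 0.0
 shift(tool) [-0.9  1.6 77.8]
 turn(tool,deg) [-0.01 -0.03 -0.04]
```

```bash
python3 -m inch '[60,-0.5,1.5,35,0,0,0, 60,0,0,25,0,0,0, 60,0,0,13,0,0,0, 60,0,0,4,0,0,0, 60,0,0,0,0,0,0, 20,0,0,0,0,0,0, 20,0,0,0,0,0,0, 20,0,0,0,0,0,0, 20,0,0,0,0,0,0, 20,0,0,0,0,0,0]'
python3 -m inch '[20,0,0,-20,0,0,0, 20,0,0,-40,0,0,0, 20,0,0,-12,0,0,0, 20,0,0,0,0,0,0]'
python3 - <<'E'
from h import *
go(560.7,-13.5,70,80.1)
E
```

```text
time: 29.68
tool_pos: [449.6, -384.1, 9.5]
tool_rot: [1.812, 2.566, -0.0]
wrist_force: [-1.0, 0.2, 3.1]
width: 33.9
gripper_force: 34.8
time: 30.18
tool_pos: [450.0, -384.6, 82.5]
tool_rot: [1.811, 2.564, -0.001]
wrist_force: [-0.3, 0.7, -1.4]
width: 33.8
gripper_force: 34.8
t 30.18 pos [ 450.  -384.6   82.5] xax yaw 109.53 zax [ 0.0018 -0.002  -1.    ] F [-0.3  0.7 -1.4] w 33.8 gf 34.8
 shift(tool) [312.8 228.4  11.9]
 turn(tool,deg) [ 0.09  0.13 29.43]
```

```bash
python3 -m inch '[20,44.7,32.6,0,0,0,0, 20,44.7,32.6,0,0,0,0, 20,44.7,32.6,0,0,0,0, 20,44.7,32.6,0,0,0,0, 20,44.7,32.6,0,0,0,0, 20,44.7,32.6,0,0,0,0, 20,44.6,32.8,0,0,0,0, 20,0,0,0,0,0,9.8, 20,0,0,0,0,0,9.8, 20,0,0,0,0,0,9.8, 20,0,0,0,0,0,0]' 
python3 -m inch '[20,0,0,30,0,0,0, 20,0,0,12,0,0,0, 20,0,0,0,0,0,0, 20,0,0,0,0,0,0]'
python3 - <<'E'
from h import *
go(560.7,-13.5,18.8,80.1)
E
```

```text
time: 31.55
tool_pos: [558.8, -12.5, 79.4]
tool_rot: [-2.401, -2.023, 0.003]
wrist_force: [0.7, -0.6, -1.0]
width: 33.6
gripper_force: 34.8
time: 32.05
tool_pos: [560.5, -12.9, 39.7]
tool_rot: [2.403, 2.023, 0.001]
wrist_force: [-0.2, 0.1, -0.5]
width: 33.7
gripper_force: 34.8
t 32.05 pos [560.5 -12.9  39.7] xax yaw 80.18 zax [ 8.e-04 -1.e-04 -1.e+00] F [-0.2  0.1 -0.5] w 33.7 gf 34.8
 shift(tool) [-0.6  0.2 20.9]
 turn(tool,deg) [ 0.05 -0.    0.08]
```

```bash
python3 -m inch '[20,-0.5,0,12,0,0,0, 20,0,0,7,0,0,0, 20,0,0,1.5,0,0,0, 20,0,0,0,0,0,0, 50,0,0,0,0,0,0, 50,0,0,0,0,0,0, 50,0,0,0,0,0,0, 50,0,0,-15,0,0,0, 40,0,0,-45,0,0,0, 30,0,-30,-50,0,0,0, 22,0,-60,0,0,0,0, 22,0,0,0,0,0,0]'
python3 - <<'E'
from h import *
sinks(); go(473.5,28.2,15,80.1)
im=robot.read_camera('top'); im=np.clip((im/255.)**.6*255,0,255).astype('uint8')[:,:,::-1]
cv2.imwrite('pics/top5.png',cv2.resize(im[160:310,180:380],(800,600),interpolation=cv2.INTER_CUBIC))
E
```

```text
time: 33.55
tool_pos: [466.4, 3.3, 128.0]
tool_rot: [-2.401, -2.021, 0.004]
wrist_force: [0.1, -0.4, -0.6]
width: 24.0
gripper_force: 0.0
([422.4, 182.2], np.int32(194), [730.6, -235.0], 32.0)
([394.9, 351.6], np.int32(395), [383.9, -160.3], 55.0)
t 33.6 pos [469.6   2.6 129.2] xax yaw 80.16 zax [ 5.e-04 -1.e-04 -1.e+00] F [ 0.6 -0.2  0.2] w 23.4 gf 0.0
 shift(tool) [ 25.9  -0.6 114.2]
 turn(tool,deg) [ 0.03 -0.    0.06]
```

View pics/top5.png

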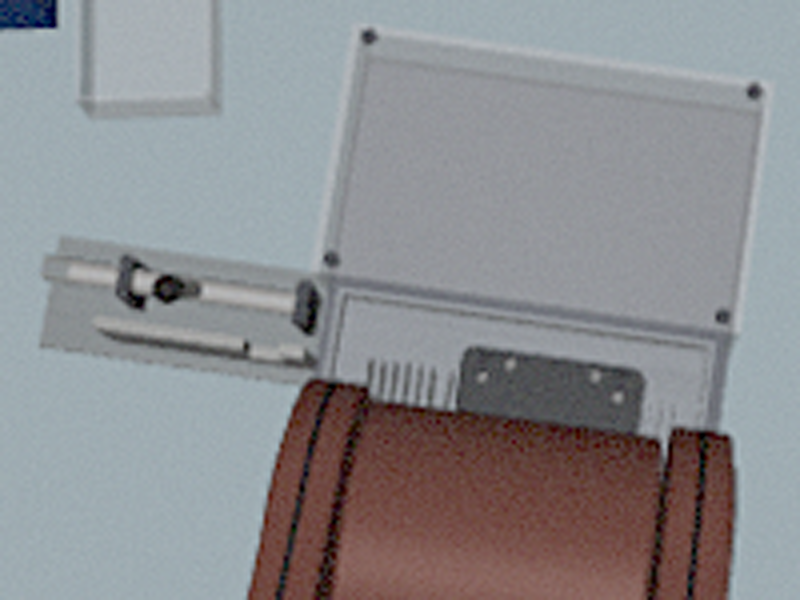

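The arm hides most of the tray, but the fin rows visible at (400,380), (450,385) and (660,415) lie inside the walls. Now I grasp the bar again.

```bash
python3 -m inch '[22,26,-1,0,0,0,0, 22,0,0,40,0,0,0, 22,0,0,35,0,0,0, 22,0,0,0,0,0,0, 22,0,0,20,0,0,0, 22,0,0,14,0,0,0, 22,0,0,4,0,0,0, 22,0,0,0,0,0,0, 0,0,0,0,0,0,0, 0,0,0,0,0,0,0, 0,0,0,0,0,0,0, 0,0,0,0,0,0,0]' 30
python3 - <<'E'
from h import *
go(583.9,8.6,16,80.1)
E
```

```text
time: 35.15
tool_pos: [475.1, 27.9, 16.2]
tool_rot: [2.404, 2.022, 0.001]
wrist_force: [-1.2, 0.7, 5.2]
width: 9.8
gripper_force: 30.0
t 35.15 pos [475.1  27.9  16.2] xax yaw 80.14 zax [ 6.e-04 -1.e-04 -1.e+00] F [-1.2  0.7  5.2] w 9.8 gf 30.0
 shift(tool) [ -0.4 110.5   0.2]
 turn(tool,deg) [ 0.04 -0.    0.04]
```

```bash
python3 -m inch '[0,0,4,0,0,0,0, 0,0,8,0,0,0,0, 0,0,12,0,0,0,0, 0,0,14,0,0,0,0, 0,0,14,0,0,0,0, 0,0,14,0,0,0,0, 0,0,14,0,0,0,0, 0,0,12,0,0,0,0, 0,0,8,0,0,0,0, 0,0,5,0,0,0,0, 0,0,2,0,0,0,0, 0,0,0,0,0,0,0]'
python3 -m inch '[0,0,2,0,0,0,0, 0,0,2,0,0,0,0, 0,0,0,0,0,0,0]'
python3 - <<'E'
from h import *
go(583.9,8.6,16,80.1)
E
```

```text
time: 36.65
tool_pos: [581.0, 9.1, 16.2]
tool_rot: [2.403, 2.021, 0.001]
wrist_force: [-0.2, -1.3, 4.2]
width: 9.8
gripper_force: 30.0
time: 37.02
tool_pos: [583.9, 8.7, 16.1]
tool_rot: [-2.404, -2.022, 0.001]
wrist_force: [-4.7, -1.5, 7.9]
width: 10.2
gripper_force: 30.0
t 37.02 pos [583.9   8.7  16.1] xax yaw 80.14 zax [-8.e-04 -4.e-04 -1.e+00] F [-4.7 -1.5  7.9] w 10.2 gf 30.0
 shift(tool) [-0.1  0.   0.1]
 turn(tool,deg) [-0.04  0.03  0.04]
```

```bash
python3 -m inch '[0,0,2,0,0,0,0, 0,0,2,0,0,0,0, 0,0,0,0,0,0,0]'
python3 - <<'E'
from h import *
info()
E
```

```text
time: 37.4
tool_pos: [583.9, 8.7, 15.9]
tool_rot: [-2.399, -2.019, 0.011]
wrist_force: [-18.2, -0.1, 21.3]
width: 9.8
gripper_force: 30.0
t 37.4 pos [583.9   8.7  15.9] xax yaw 80.17 zax [-9.6e-03  6.0e-04 -1.0e+00] F [-18.2  -0.1  21.3] w 9.8 gf 30.0
```

Home stop is felt at bar (583.9, 8.7). I release and go look at the bolt.

```bash
python3 -m inch '[0,0,-4.5,0,0,0,0, 20,0,0,0,0,0,0, 20,0,0,0,0,0,0, 20,0,0,0,0,0,0, 20,0,0,-15,0,0,0, 20,0,0,-50,0,0,0, 20,0,0,-55,0,0,0, 20,0,0,-55,0,0,0, 10,50,12,0,0,0,0, 10,50,12,0,0,0,0, 0,50,12,0,0,0,0, 0,0,0,0,0,0,0]'
python3 -m inch '[0,0,0,0,0,0,0]'
python3 - <<'E'
from h import *
info(); snap('wrist','w6')
E
```

```text
time: 38.9
tool_pos: [645.4, 154.1, 191.4]
tool_rot: [-2.4, -2.027, -0.002]
wrist_force: [0.7, -0.9, -0.9]
width: 2.1
gripper_force: 0.0
time: 39.02
tool_pos: [644.6, 150.5, 191.1]
tool_rot: [2.403, 2.023, -0.001]
wrist_force: [-0.0, -0.3, -0.8]
width: 0.5
gripper_force: 0.0
t 39.02 pos [644.6 150.5 191.1] xax yaw 80.18 zax [-0.e+00 -5.e-04 -1.e+00] F [-0.  -0.3 -0.8] w 0.5 gf 0.0
```

View pics/w6.png

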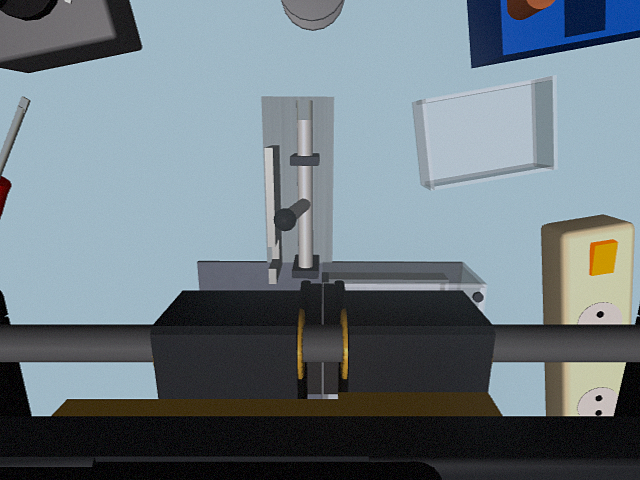

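The wrist view shows the ball at (286,218), the stem meeting the rod near (307,205), straps at (305,159) and (306,264), and the guard plate at column 270 with its notch around row 263.

Run:
```python
from h import *
px=[(286,218),(306,206),(305,159),(306,264),(305,110),(270,147),(273,283),(478,297)]
q=ray('wrist',px,[104,41,48,48,36,52,52,60]); 
o=np.array([681.9,-8.5]);a=np.radians(-9.9);c,s=np.cos(a),np.sin(a);M=np.array([[c,s],[-s,c]])
print(np.c_[q,((q[:,:2]-o)@M.T)].round(1)); print('root now',o+M.T@[-79,172],'across',o+M.T@[-79,127])
P=o+M.T@[-70,199]; go(P[0],P[1],60,80.1)
```

```text
[[ 625.6  173.4  104.   -86.7  169.5]
 [ 634.9  167.6   41.   -76.6  165.4]
 [ 641.1  204.    48.   -76.7  202.3]
 [ 626.8  122.4   48.   -76.8  119.5]
 [ 647.1  238.8   36.   -76.8  237.7]
 [ 617.7  217.1   52.  -102.   211.2]
 [ 598.2  112.4   52.  -103.3  104.7]
 [ 757.    76.2   60.    59.4   96.3]]
root now [633.64816848 174.52120302] across [625.91135897 130.19128334]
t 39.08 pos [644.6 149.9 191. ] xax yaw 80.12 zax [ 0.e+00 -5.e-04 -1.e+00] F [-0.1  0.  -0.2] w 0.6 gf 0.0
 shift(tool) [ 49.5  -6.  131. ]
 turn(tool,deg) [0.01 0.03 0.02]
```

```bash
python3 -m inch '[0,49,-17,0,0,0,0, 0,0,0,40,0,0,0, 0,0,0,45,0,0,0, 0,0,0,30,0,0,0, 0,0,0,14,0,0,0, 0,0,0,0,0,0,0, 0,0,0,0,0,0,0]' 20
python3 - <<'E'
from h import *
o=np.array([681.9,-8.5]);a=np.radians(-9.9);c,s=np.cos(a),np.sin(a);M=np.array([[c,s],[-s,c]])
S,_=info(); print((S['tool_pos'][:2]-o)@M.T)
E
```

```text
time: 39.95
tool_pos: [637.8, 201.6, 63.7]
tool_rot: [2.404, 2.021, 0.004]
wrist_force: [0.1, 0.7, 0.2]
width: 0.2
gripper_force: 0.0
t 39.95 pos [637.8 201.6  63.7] xax yaw 80.1 zax [ 3.e-03  5.e-04 -1.e+00] F [0.1 0.7 0.2] w 0.2 gf 0.0
[-79.55554215 199.4391104 ]
```

```bash
python3 -m inch '[0,-8,0,0,0,0,0, 0,-6,0,0,0,0,0, 0,-6,0,0,0,0,0, 0,-8,0,0,0,0,0, 0,-8,0,0,0,0,0, 0,-8,0,0,0,0,0, 0,-6,0,0,0,0,0, 0,-3,0,0,0,0,0, 0,0,0,0,0,0,0]'
python3 -m inch '[0,-2,0,0,0,0,0, 0,-2,0,0,0,0,0, 0,0,0,0,0,0,0]'
```

```text
time: 41.08
tool_pos: [627.1, 149.2, 61.4]
tool_rot: [-2.404, -2.022, 0.001]
wrist_force: [-0.3, 0.7, 0.7]
width: 0.6
gripper_force: 0.0
time: 41.45
tool_pos: [626.7, 147.4, 61.5]
tool_rot: [-2.403, -2.021, -0.003]
wrist_force: [0.8, 7.1, -0.8]
width: 0.2
gripper_force: 3.6
```

Run:
```python
from h import *
o=np.array([681.9,-8.5]);a=np.radians(-9.9);c,s=np.cos(a),np.sin(a);M=np.array([[c,s],[-s,c]])
S,_=info(); print((S['tool_pos'][:2]-o)@M.T)
```

```text
t 41.45 pos [626.7 147.4  61.5] xax yaw 80.15 zax [ 5.0e-04  2.6e-03 -1.0e+00] F [ 0.8  7.1 -0.8] w 0.2 gf 3.6
[-81.21380027 144.06728444]
```

Force is rising; I push a bit more to confirm the stop.

```bash
python3 -m inch '[0,-2,0,0,0,0,0, 0,-1,0,0,0,0,0, 0,0,0,0,0,0,0]'
python3 - <<'E'
from h import *
o=np.array([681.9,-8.5]);a=np.radians(-9.9);c,s=np.cos(a),np.sin(a);M=np.array([[c,s],[-s,c]])
S,_=info(); print((S['tool_pos'][:2]-o)@M.T)
E
```

```text
time: 41.82
tool_pos: [626.6, 146.8, 61.6]
tool_rot: [-2.401, -2.021, -0.008]
wrist_force: [3.7, 15.8, -2.6]
width: 0.5
gripper_force: 7.7
t 41.83 pos [626.6 146.8  61.6] xax yaw 80.17 zax [ 0.002   0.0059 -1.    ] F [ 3.7 15.8 -2.6] w 0.5 gf 7.7
[-81.19605762 143.49365148]
```

```bash
python3 -m inch '[0,8,0,0,0,0,0, 0,0,0,-40,0,0,0, 0,0,0,-40,0,0,0, 0,0,0,0,0,0,0, 0,-22,34,0,0,0,0, 0,0,0,0,0,0,0, 0,0,0,40,0,0,0, 0,0,0,32,0,0,0, 0,0,0,0,0,0,0, 0,0,0,0,0,0,0]'
python3 - <<'E'
from h import *
o=np.array([681.9,-8.5]);a=np.radians(-9.9);c,s=np.cos(a),np.sin(a);M=np.array([[c,s],[-s,c]])
S,_=info(); print((S['tool_pos'][:2]-o)@M.T)
E
```

```text
time: 43.08
tool_pos: [657.4, 123.4, 70.4]
tool_rot: [2.404, 2.022, 0.0]
wrist_force: [0.5, 0.3, 0.9]
width: 0.6
gripper_force: 0.0
t 43.08 pos [657.4 123.4  70.4] xax yaw 80.15 zax [ 4.e-04 -0.e+00 -1.e+00] F [0.5 0.3 0.9] w 0.6 gf 0.0
[-46.77484074 125.68647537]
```

```bash
python3 -m inch '[0,1,-10,0,0,0,0, 0,0,-10,0,0,0,0, 0,0,-10,2,0,0,0, 0,0,-10,2,0,0,0, 0,0,-10,2,0,0,0, 0,0,-10,2,0,0,0, 0,0,-8,0,0,0,0, 0,0,0,0,0,0,0]'
python3 - <<'E'
from h import *
o=np.array([681.9,-8.5]);a=np.radians(-9.9);c,s=np.cos(a),np.sin(a);M=np.array([[c,s],[-s,c]])
S,_=info(); print((S['tool_pos'][:2]-o)@M.T); snap('wrist','w7')
E
```

```text
time: 44.08
tool_pos: [589.6, 135.9, 61.4]
tool_rot: [-2.403, -2.022, 0.001]
wrist_force: [0.5, -0.1, -0.2]
width: 0.3
gripper_force: 0.0
t 44.08 pos [589.6 135.9  61.4] xax yaw 80.15 zax [-9.e-04 -1.e-04 -1.e+00] F [ 0.5 -0.1 -0.2] w 0.3 gf 0.0
[-115.78492881  126.35753766]
```

View pics/w7.png

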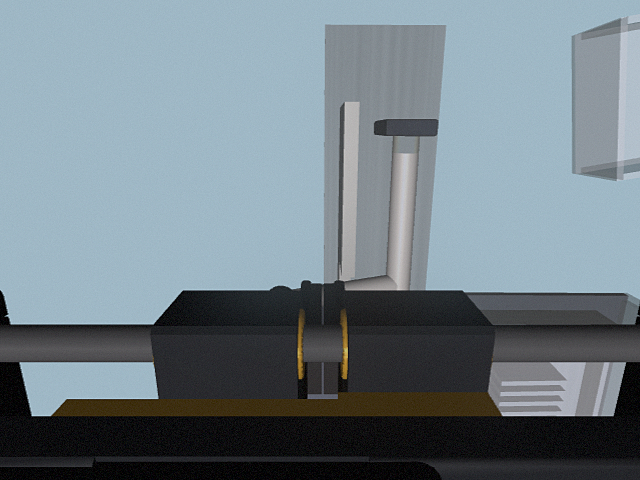

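The handle has swung past the guard plate: the ball shows at (280,292), left of the fingers. I now lift and press down on the stem outside the plate.

```bash
python3 -m inch '[0,0,4,0,0,0,0, 0,0,0,-35,0,0,0, 0,0,0,0,0,0,0, 0,0,-18,0,0,0,0, 0,0,0,0,0,0,0, 0,0,0,12,0,0,0, 0,0,0,12,0,0,0, 0,0,0,12,0,0,0, 0,0,0,8,0,0,0, 0,0,0,5,0,0,0, 0,0,0,0,0,0,0]'
python3 - <<'E'
from h import *
o=np.array([681.9,-8.5]);a=np.radians(-9.9);c,s=np.cos(a),np.sin(a);M=np.array([[c,s],[-s,c]])
S,_=info(); print((S['tool_pos'][:2]-o)@M.T)
E
```

```text
time: 45.5
tool_pos: [576.4, 138.1, 47.2]
tool_rot: [-2.404, -2.022, 0.001]
wrist_force: [-0.1, -0.0, -0.3]
width: 0.6
gripper_force: 0.0
t 45.5 pos [576.4 138.1  47.2] xax yaw 80.14 zax [-6.e-04 -1.e-04 -1.e+00] F [-0.1 -0.  -0.3] w 0.6 gf 0.0
[-129.11612594  126.28752634]
```

```bash
python3 -m inch '[0,0,0,3,0,0,0, 0,0,0,2,0,0,0, 0,0,0,2,0,0,0, 0,0,0,0,0,0,0]'
python3 - <<'E'
from h import *
info()
E
```

```text
time: 46.0
tool_pos: [577.2, 138.3, 41.9]
tool_rot: [2.404, 2.022, 0.001]
wrist_force: [-2.6, -0.3, 7.4]
width: 0.8
gripper_force: 2.8
t 46.0 pos [577.2 138.3  41.9] xax yaw 80.14 zax [ 1.e-03  2.e-04 -1.e+00] F [-2.6 -0.3  7.4] w 0.8 gf 2.8
```

```bash
python3 -m inch '[0,0,0,1,0,0,0, 0,0,0,0,0,0,0, 0,0,0,-40,0,0,0, 0,0,0,-55,0,0,0, 0,0,0,-55,0,0,0, 0,0,0,0,0,0,0]'
python3 - <<'E'
from h import *
go(475,350,190,36)
E
```

```text
time: 46.75
tool_pos: [580.4, 138.5, 196.2]
tool_rot: [2.399, 2.018, 0.015]
wrist_force: [0.8, 0.2, 0.6]
width: 0.2
gripper_force: 0.0
t 46.75 pos [580.4 138.5 196.2] xax yaw 80.14 zax [ 0.0113  0.0011 -0.9999] F [0.8 0.2 0.6] w 0.2 gf 0.0
 shift(tool) [ 190.3 -140.1    5.3]
 turn(tool,deg) [ 0.53 -0.41 44.14]
```

```bash
python3 -m inch '[10,47.5,-35,0,0,0,0, 20,47.5,-35,0,0,0,0, 30,47.5,-35,0,0,0,0, 30,47.5,-35,0,0,0,0, 30,0,0,0,0,0,10, 30,0,0,0,0,0,10, 30,0,0,0,0,0,10, 30,0,0,0,0,0,10, 30,0,0,0,0,0,4, 30,0,0,0,0,0,0, 30,0,0,0,0,0,0]'
python3 - <<'E'
from h import *
go(475,350,190,36); snap('wrist','w8')
im=robot.read_camera('top'); im=np.clip((im/255.)**.6*255,0,255).astype('uint8')[:,:,::-1]
cv2.imwrite('pics/top9.png',im)
E
```

```text
time: 48.12
tool_pos: [470.9, 349.1, 189.0]
tool_rot: [2.986, 0.976, -0.002]
wrist_force: [0.3, 0.1, -0.3]
width: 30.0
gripper_force: 0.0
t 48.12 pos [470.9 349.1 189. ] xax yaw 36.22 zax [-9.e-04 -5.e-04 -1.e+00] F [ 0.3  0.1 -0.3] w 30.0 gf 0.0
 shift(tool) [ 3.8  1.7 -1. ]
 turn(tool,deg) [-0.01  0.06  0.22]
```

View pics/w8.png

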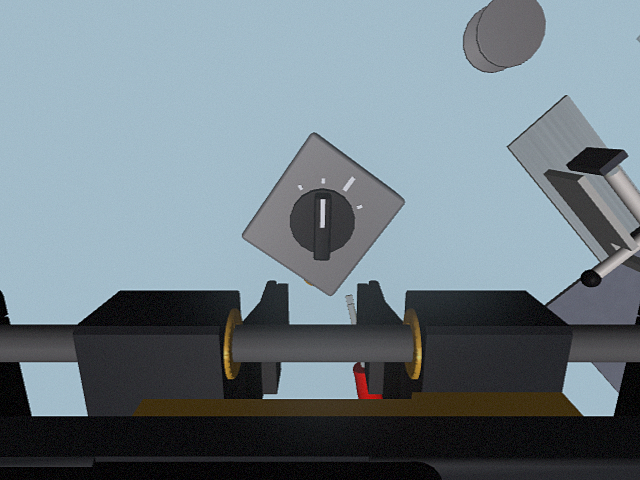

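The pointer is in line with the tool's x (column 322, rows 194 to 260), at the second mark, so the dial reads about 0.6. The disc centre is at (322,222) and the long mark at (348,184). The bolt handle is seen lying in the notch, with its ball at (590,278).

Run:
```python
from h import *
q=ray('wrist',[(322,222),(314,133),(405,202),(332,295),(243,236),(348,184),(322,199),(322,227)],[55,46,46,46,46,46,79,79]).round(1); print(q,q[1:5].mean(0))
d=q[5]-q[0]; print('mark yaw',np.degrees(np.arctan2(d[1],d[0])))
e=q[2]-q[3]; f=q[1]-q[4]; print('box edges',np.degrees(np.arctan2(e[1],e[0])),np.degrees(np.arctan2(f[1],f[0]))); e=q[6]-q[7];print('pointer',np.degrees(np.arctan2(e[1],e[0])))
p=(q[0]+q[1:5].mean(0))/2; go(p[0],p[1],60,36)
```

```text
[[476.3 353.2  55. ]
 [525.3 396.4  46. ]
 [525.2 309.8  46. ]
 [429.9 309.   46. ]
 [428.7 395.5  46. ]
 [510.2 353.6  46. ]
 [493.8 366.   79. ]
 [477.9 354.3  79. ]] [477.275 352.675  46.   ]
mark yaw 0.6760250231620535
box edges 0.4809606188744512 0.533796165832768
pointer 36.34745820888519
t 48.23 pos [471.1 349.2 189.3] xax yaw 36.19 zax [-4.e-04 -2.e-04 -1.e+00] F [-0.6  0.4 -0.4] w 30.2 gf 0.0
 shift(tool) [  6.8   0.4 129.3]
 turn(tool,deg) [-0.    0.03  0.19]
```

```bash
python3 -m inch '[30,6,1,45,0,0,0, 30,0,0,45,0,0,0, 30,0,0,25,0,0,0, 30,0,0,13,0,0,0, 30,0,0,0,0,0,0, 0,0,0,0,0,0,0, 0,0,0,0,0,0,0, 0,0,0,0,0,0,0, 0,0,0,0,0,0,0]' 25
python3 - <<'E'
from h import *
info()
E
```

```text
time: 49.35
tool_pos: [476.8, 353.6, 63.1]
tool_rot: [-2.984, -0.973, -0.003]
wrist_force: [-2.9, 3.7, 3.6]
width: 11.6
gripper_force: 25.0
t 49.35 pos [476.8 353.6  63.1] xax yaw 36.13 zax [ 9.0e-04  2.9e-03 -1.0e+00] F [-2.9  3.7  3.6] w 11.6 gf 25.0
```

```bash
python3 -m inch '[0,0,0,0,0,0,6, 0,0,0,0,0,0,6, 0,0,0,0,0,0,6, 0,0,0,0,0,0,6, 0,0,0,0,0,0,6, 0,0,0,0,0,0,5.5, 0,0,0,0,0,0,0, 0,0,0,0,0,0,0]'
python3 - <<'E'
from h import *
info()
E
```

```text
time: 50.35
tool_pos: [477.0, 352.9, 63.1]
tool_rot: [-3.14, -0.019, -0.002]
wrist_force: [-3.6, 1.7, 5.0]
width: 11.9
gripper_force: 25.0
t 50.35 pos [477.  352.9  63.1] xax yaw 0.7 zax [ 0.0011  0.0016 -1.    ] F [-3.6  1.7  5. ] w 11.9 gf 25.0
```

```bash
python3 -m inch '[30,0,0,0,0,0,0, 30,0,0,0,0,0,0, 30,0,0,0,0,0,0, 30,0,0,-20,0,0,0, 30,0,0,-50,0,0,0, 30,0,0,-60,0,0,0, 30,-60,0,0,0,0,0, 30,-60,0,0,0,0,0, 30,-40,0,0,0,0,0, 30,0,0,0,0,0,0, 30,0,0,0,0,0,0]'
python3 - <<'E'
from h import *
info(); im=robot.read_camera('top'); im=np.clip((im/255.)**.6*255,0,255).astype('uint8')[:,:,::-1]
a=cv2.resize(im[160:310,180:380],(600,450),interpolation=cv2.INTER_CUBIC); b=cv2.resize(im[275:342,100:180],(200,168),interpolation=cv2.INTER_CUBIC)
c=cv2.resize(im[160:370,380:530],(200,280)); o=np.zeros((450,800,3),'uint8'); o[:,:600]=a; o[:168,600:]=b; o[169:449,600:]=c
cv2.imwrite('pics/fin.png',o)
E
```

```text
time: 51.72
tool_pos: [317.7, 350.7, 193.0]
tool_rot: [-3.14, -0.018, -0.004]
wrist_force: [0.5, -0.1, 0.3]
width: 30.1
gripper_force: 0.0
t 51.73 pos [317.7 350.7 193. ] xax yaw 0.65 zax [ 0.0024  0.0014 -1.    ] F [ 0.5 -0.1  0.3] w 30.1 gf 0.0
```

View pics/fin.png

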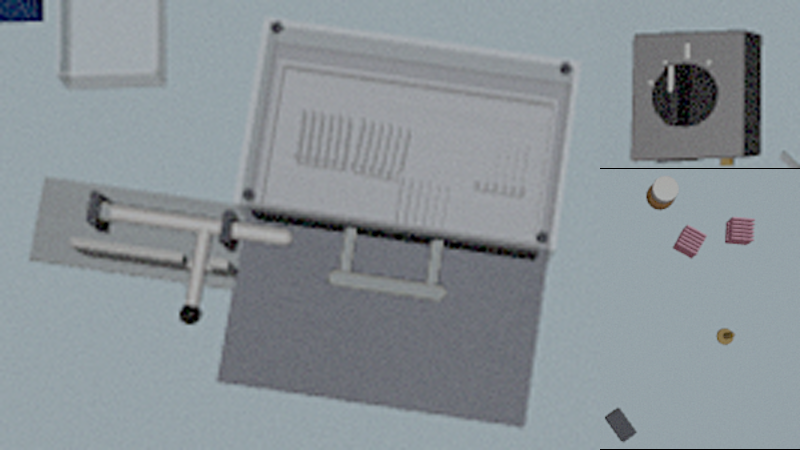

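Tray home, bolt across, handle down, and pointer towards the long mark. The third sink at (422,203) sits further forward than where I placed it, so I take a closer look through the hood.

```bash
python3 -m inch '[30,30,-58,0,0,0,0].'  >/dev/null 2>&1; python3 -m inch '[30,30,0,-40,0,0,0, 30,50,20,0,0,0,0, 30,25,50,0,0,0,0, 30,25,50,0,0,0,0, 30,25,50,0,0,0,0, 30,25,50,0,0,0,0, 30,25,50,0,0,0,0, 30,25,50,0,0,0,0, 30,25,40,0,0,0,0, 30,0,0,0,0,0,0, 30,0,0,0,0,0,0]'
python3 - <<'E'
from h import *
info(); im=snap('wrist','w9')
q=ray('top',[(180+325/3,160+140/3),(180+382/3,160+148/3),(180+422/3,160+203/3),(180+503/3,160+170/3)],43)
o=np.array([681.9,-8.5]);a=np.radians(-9.9);c,s=np.cos(a),np.sin(a);M=np.array([[c,s],[-s,c]])
print(((q[:,:2]-o)@M.T).round(1)); P=np.array([[-65,-108],[-65,108],[65,108],[65,-108]]); print(proj('wrist',np.c_[(P@M)+o,[59]*4]).round())
E
```

```text
time: 53.15
tool_pos: [575.7, -7.4, 231.1]
tool_rot: [-3.141, -0.015, 0.002]
wrist_force: [0.2, 0.1, -0.2]
width: 29.8
gripper_force: 0.0
t 53.15 pos [575.7  -7.4 231.1] xax yaw 0.55 zax [-1.2e-03  5.0e-04 -1.0e+00] F [ 0.2  0.1 -0.2] w 29.8 gf 0.0
[[-11.1  52.8]
 [-11.1  13.8]
 [-44.7 -18.5]
 [-14.4 -69.3]]
[[439. 193.]
 [181. 144.]
 [197. -37.]
 [484.  24.]]
```

Run:
```python
import cv2
im=cv2.imread('pics/w9.png'); cv2.imwrite('pics/w9c.png',cv2.resize(im[0:240,170:490],(800,600),interpolation=cv2.INTER_CUBIC))
```

```text
(no output)
```

View pics/w9c.png

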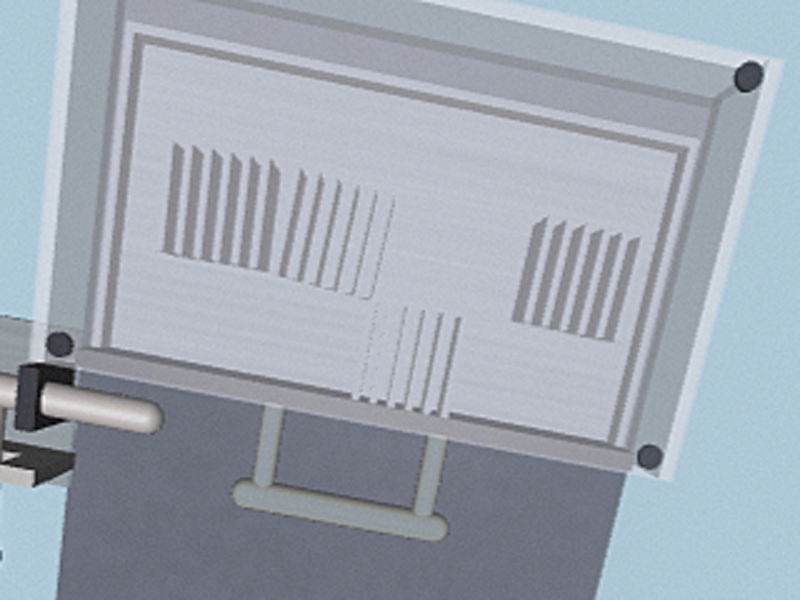

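All four sinks stand in the tray with fins up and of equal size; the third rests upright against the front panel at (410,360), still within limits. A quick numeric check of the handle and dial follows before handing in.

Run:
```python
from h import *
f=lambda u,v:(180+u/3-.33,160+v/3-.33)
q=ray('top',[f(190,314),f(205,224)],[36,36])[:,:2]; o=np.array([681.9,-8.5]);a=np.radians(-9.9);c,s=np.cos(a),np.sin(a);M=np.array([[c,s],[-s,c]])
print('ball,root case',((q-o)@M.T).round(1))
g=lambda u,v:(100+(u-600)/2.5-.3,275+v/2.5-.3)
p=ray('top',[g(670,66),g(670,90)],79)[:,:2]; d=p[0]-p[1]; print('pointer yaw',np.degrees(np.arctan2(d[1],d[0])))
```

```text
ball,root case [[-140.2  125.6]
 [ -78.2  125.8]]
pointer yaw 1.6836413970639499
```

```bash
python3 -c "
from bench import robot
print(robot.job_done())"
```

```text
the job is handed in; nothing more can be done
None
```

I handed the job in at about 53 s of robot time; all four heat sinks stand upright in the closed tray, the bolt is across with its handle down in the notch, and the dial is at the long mark. The hand-in gave no verdict; one sink shifted forward inside the tray but still stands upright within the limits.

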